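Push the stray parts bin home into its row

ROBOT

A 7-joint arm with a two-finger parallel gripper is mounted at the origin on the work surface. World frame = base frame: x ahead of the robot, y to its left, z up, the work surface at z = 0. Lengths are in m, angles in rad, forces in N, time in s.
With the tool pointing down it reaches from about 0.425 to 1.025 m from the base axis. Payload 3.6 kg.
Tool frame: the origin (TCP) lies midway between the tips of the shut fingers; the grasp point (between the pads) lies 19 mm behind it; z points along the fingers, y is the line along which they close (so a half turn about z gives the same grasp; the last joint's range is limited). The gripper opens to 85 mm and grips with 20 to 120 N. Pads are 22 mm wide; open, the fingers measure 114 mm over their backs; the gripper's body (76 mm by 85 mm) begins 54 mm behind the grasp point. The pads swing forward as they close: fully open they stand 13 mm farther back than shut.
Start: joints at [1.048, 0.591, 0.048, 1.609, -0.033, 0.943, -0.034], TCP at [0.301, -0.659, 0.231] pointing down, gripper open.
Joint ranges: [-2.69, 2.69], [-0.47, 2.24], [-1.27, 1.36], [0.19, 2.51], [-1.53, 4.68], [0.08, 2.07], [-3.09, 3.09]. Speed limits (rad/s): [2.57, 2.57, 3.14, 3.14, 3.14, 3.14, 3.14].

INTERFACE

Orientations are given as a rotation vector (axis times angle).
In Python, from rig import robot, viewer gives the robot as it stands.
- The arm moves only by the tool apply_moves, never from a script. Its argument "motion" is a list of rows, each a list of 7 numbers: the shift along the tool's x, y, z scaled (see below), then the turn, a rotation vector about the tool's x, y, z scaled (see below), then the closure, from -1 (fully open) to 1 (shut). A call has 1 to 5 rows; each row is the pose to reach, as a shift and turn from the pose commanded when the call began, along the tool's axes at that moment; what a row does not reach only later rows make up. The controller multiplies each number of a shift by 120 mm and each number of a turn by 120 degrees. A row lasts 1/12 s, in which the tool goes at most 41.7 mm and 7.16 degrees, less where a joint would pass 70% of its speed; a pose out of reach is approached as far as the arm can. A call with a number of a shift or a turn outside -1 to 1 is refused whole. A call with a gripper value outside its range is refused whole. The fingers move at their own pace and stop on an object; the grip force is fixed at half the most. Time passes only in rows, so rows that repeat a pose let the fingers close. It gives the time, the measured TCP pose, the force, the opening and the grip force at its end, in the units of the state.
- robot.state(): the state, without advancing time (a new reading comes with each control period).
- viewer.capture(name): name is "side" or "top" or "wrist"; returns a dict with "frame" (420x560x3 uint8, blue, green, red), "z_map" (420x560 float32, m along the optical axis (not along the pixel's ray), 0 where there is no reading), "K" (3x3 intrinsics, pixels), "extrinsics" (4x4, takes a point from camera to world coordinates). Camera axes: x right, y up, looking along -z (the intrinsics and any distortion apply to the point x, -y, -z); pixel columns grow to the right and rows downward; lengths in m; the calibration is good to about 2 mm. A picture is of the moment at which its call begins.
- robot.close_job(): hands the job in; it is judged then, once.
The state is a dict: "t": time; "joints": joint angles; "joint_velocities": joint speeds; "tau": joint torques, N m; "tool_pos": TCP position; "eef_rot": TCP orientation; "wrist_force": force on the tool from outside, world axes, zero at the start; "wrist_torque": the same for the moment, N m; "opening": opening from 0.0 (shut) to 1.0 (fully open); "finger_force": force on a finger pad.
Only numpy, scipy, OpenCV 4.12 (cv2) and the standard library are available. Lean on these libraries where they do the work, as an engineer would, in place of code of your own. Each camera call takes 0.05 s, during which the arm holds its last target. There are 200 camera calls.

TASK

The yellow parts bin has been left out in front of its row. Slide it over the bench top into its empty place in the row, the one outlined in yellow tape, and push it home until its back is flat against the steel back stop. Do not lift or tip it, and leave the other bins, the wire spool and the spray can where they stand.

Things in the scene. Friction and masses are not known exactly. Their poses are not given: they have to be found in the camera images.
- yellow_bin: Yellow open-fronted parts bin full of cable glands, 96 deep (x) x 104 wide (y) x 54 high, 0.3-0.6 kg, loose, askew in front of the row; drags with 1.5-5 N. Origin: centre of underside; x from front to back. Vertical front wall 28 high; sides 28 high at the front, 54 from 36 behind it; back 54. Parts fill it 24 (front) to 36 (back) high: no room for a finger inside.
- place: The empty place: outline of yellow tape flat on the bench, 96 (x) x 104 (y). Origin: its centre; x points square to the back stop, whose face is 48.5 beyond the origin; y along the row. Place, red and blue bin make a row of three in any order, 116 between centres, so a bin put in centrally has 12 free to each neighbour; at the row's end one side is open.
- back_stop: Black slotted steel angle screwed to the bench, 440 long (y), 40 high, 40 deep and 4 thick. Origin: middle of the foot of its front face (the face towards the robot, against which the bins' backs stand), on the bench; x points away from the robot, square to the face, y along it. Fixed.
- red_bin: Red parts bin of the same shape and size as the yellow one, full of steel parts, about 1.3 kg; loose, standing in the row with its back against the back stop. Origin: centre of its underside; x from its front to its back, y across, z up.
- blue_bin: Blue parts bin of the same shape and size as the yellow one, full of steel parts, about 1.1 kg; loose, standing in the row with its back against the back stop. Origin: centre of its underside; x from its front to its back, y across, z up.
- spool: Spool of green wire standing upright on its flange, 68 diameter, 48 high, 0.35 kg, loose, beside the work. Origin: centre of its underside.
- spray_can: White and blue spray can with a red cap, 53 diameter, 152 high, 0.28 kg, loose, standing beside the work. Origin: centre of its underside.

How it is judged:
By the outcome, as a careful person would: the job done as asked, in the order asked, and still so for the second after the job is handed in, with the robot touching nothing.
It also fails if it takes over 54 s, if anything falls off the work surface, if the arm or the gripper's body presses on something with over 40 N, if the wrist force passes 120 N, or if a joint passes its speed limit or range.

## Working session

There is one attempt and no reset: what is moved stays moved. The work goes in short steps, Python scripts to look and compute and a tool call to move; the robot and the scene stay as the last step left them, time stands still between calls to the robot, and variables do not carry over. Pictures are saved under pics/ and viewed, at most 10 in all, crops included, and the job is handed in when it is done.

Besides the shell and the picture viewer there is one more tool, called after "Emit:" as name(argument=value, ...), one argument or row to a line, values as JSON. apply_moves: Moves the arm, as the interface text tells. Its arguments: {"type":"object","properties":{"motion":{"type":"array"}},"required":["motion"]}

```bash
mkdir -p pics; cat > h.py <<'E'
import numpy as np, cv2
from rig import robot, viewer
def cap(n,f=None):
    c=viewer.capture(n)
    if f: cv2.imwrite('pics/'+f,c['frame'])
    return c
def world(c):
    z=c['z_map'];K=c['K'];v,u=np.mgrid[:z.shape[0],:z.shape[1]]
    p=np.stack([(u-K[0,2])/K[0,0]*z,-(v-K[1,2])/K[1,1]*z,-z],-1)
    E=c['extrinsics'];return p@E[:3,:3].T+E[:3,3]
E
python3 - <<'E'
from h import *
c=cap('top','top1.png');np.savez('top1.npz',**c)
d=cap('side','side1.png')
s=robot.state();print({k:np.round(v,3) for k,v in s.items()})
print(c['extrinsics'].round(3),c['K'].round(1), [k for k in c])
E
```

```text
{'t': np.float64(0.1), 'joints': array([ 1.049,  0.592,  0.048,  1.61 , -0.033,  0.943, -0.034]), 'joint_velocities': array([ 0.002, -0.001, -0.002, -0.002, -0.   ,  0.001, -0.   ]), 'tau': array([ 5.0000e-03, -5.4999e+01,  1.5530e+00, -1.9882e+01,  1.0000e-02,
        4.0000e-03,  0.0000e+00]), 'tool_pos': array([ 0.301, -0.659,  0.23 ]), 'eef_rot': array([-3.068e+00, -6.680e-01,  1.000e-03]), 'wrist_force': array([-0.569, -0.861,  0.108]), 'wrist_torque': array([-0.024,  0.012, -0.018]), 'finger_force': np.float64(0.0), 'opening': np.float64(0.998)}
[[-0.026  0.985 -0.17   0.407]
 [-1.    -0.024  0.012  0.031]
 [ 0.008  0.17   0.985  1.172]
 [ 0.     0.     0.     1.   ]] [[496.1   0.  284.2]
 [  0.  496.1 207.1]
 [  0.    0.    1. ]] ['frame', 'z_map', 'K', 'extrinsics']
```

View pics/top1.png

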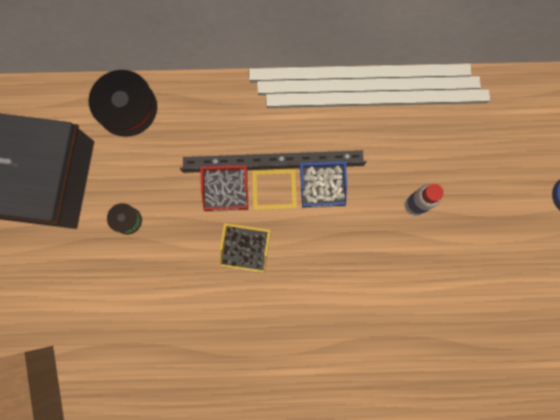

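View pics/side1.png

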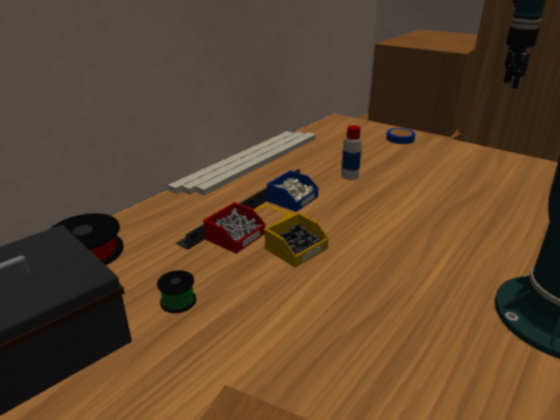

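The top view shows the red bin near (225,188), the empty taped place near (275,189), the blue bin near (323,185), and the yellow bin near (245,248), slightly turned. The side view agrees: the spool and can are well off to the sides.

```bash
cat >> h.py <<'E'
def masks(c):
    h=cv2.cvtColor(c['frame'],cv2.COLOR_BGR2HSV);H,S,V=h[...,0],h[...,1],h[...,2]
    return dict(yellow=(H>20)&(H<33)&(S>140)&(V>90),red=((H<6)|(H>174))&(S>150)&(V>50),blue=(H>105)&(H<128)&(S>130)&(V>40))
def fit(P):
    r=cv2.minAreaRect((P[:,:2]*1000).astype(np.float32)); a=np.deg2rad(r[2]); a=(a+np.pi/4)%(np.pi/2)-np.pi/4
    return np.round(r[0],1),np.round(r[1],1),round(np.rad2deg(a),2)
E
python3 - <<'E'
from h import *
c=np.load('top1.npz');W=world(c);m=masks(c)
reg=lambda u0,u1,v0,v1:(np.mgrid[:420,:560][1]>=u0)&(np.mgrid[:420,:560][1]<u1)&(np.mgrid[:420,:560][0]>=v0)&(np.mgrid[:420,:560][0]<v1)
for n,k,r in [('bin','yellow',(210,280,215,280)),('place','yellow',(250,299,160,215)),('red','red',(195,252,155,217)),('blue','blue',(296,355,155,215))]:
    M=m[k]&reg(*r);P=W[M];print(n,len(P),fit(P),'z',np.percentile(P[:,2],[2,50,98]).round(3))
    if n!='place':
        T=P[P[:,2]>.02];print('  top',len(T),fit(T))
M=reg(175,370,145,175);P=W[M&(W[...,2]>.03)&(W[...,2]<.045)&(c['frame'].max(2)<90)]
print('stop',fit(P),len(P))
for u in (200,230,260,290,320,350): print(u,[ (v,W[v,u].round(3).tolist()) for v in range(154,176,3)])
im=cv2.resize(c['frame'][140:285,165:380],None,fx=3.7,fy=3.7,interpolation=cv2.INTER_CUBIC);cv2.imwrite('pics/crop1.png',im)
E
```

```text
bin 238 (array([486. ,  93.3]), array([148.6, 135.1]), np.float64(-9.69)) z [0.017 0.052 0.058]
  top 226 (array([486. ,  93.3]), array([148.6, 135.1]), np.float64(-9.69))
place 427 (array([554.9,  39.3]), array([296.2, 100.5]), np.float64(0.89)) z [-0.005 -0.     0.005]
red 356 (array([554.3, 130.3]), array([333.9, 120.4]), np.float64(14.04)) z [0.021 0.051 0.058]
  top 349 (array([551.6, 129.6]), array([328.4, 120.4]), np.float64(14.04))
blue 7 (array([699.8, -72.7]), array([ 5.7, 98.1]), np.float64(3.8)) z [0.051 0.054 0.056]
  top 7 (array([699.8, -72.7]), array([ 5.7, 98.1]), np.float64(3.8))
stop (array([702.1,  41.5]), array([  8.9, 432.7]), np.float64(0.68)) 273
200 [(154, [0.745, 0.219, -0.001]), (157, [0.738, 0.219, 0.0]), (160, [0.729, 0.218, 0.004]), (163, [0.721, 0.218, 0.004]), (166, [0.715, 0.218, 0.002]), (169, [0.699, 0.213, 0.034]), (172, [0.698, 0.217, 0.008]), (175, [0.693, 0.219, -0.0])]
230 [(154, [0.744, 0.146, -0.002]), (157, [0.735, 0.146, 0.002]), (160, [0.728, 0.146, 0.002]), (163, [0.72, 0.145, 0.005]), (166, [0.699, 0.141, 0.053]), (169, [0.698, 0.143, 0.
[... 344 characters left out ...]
 (157, [0.732, -0.0, 0.003]), (160, [0.724, -0.0, 0.002]), (163, [0.717, 0.0, 0.002]), (166, [0.704, 0.001, 0.024]), (169, [0.702, 0.0, 0.0]), (172, [0.695, 0.001, 0.0]), (175, [0.688, 0.001, -0.003])]
320 [(154, [0.737, -0.074, 0.004]), (157, [0.729, -0.073, 0.007]), (160, [0.721, -0.073, 0.006]), (163, [0.702, -0.068, 0.053]), (166, [0.7, -0.07, 0.032]), (169, [0.692, -0.07, 0.034]), (172, [0.683, -0.069, 0.04]), (175, [0.677, -0.069, 0.036])]
350 [(154, [0.735, -0.147, 0.004]), (157, [0.727, -0.146, 0.006]), (160, [0.721, -0.146, 0.002]), (163, [0.704, -0.14, 0.039]), (166, [0.705, -0.145, 0.005]), (169, [0.699, -0.145, 0.001]), (172, [0.691, -0.145, -0.0]), (175, [0.683, -0.144, 0.002])]
```

View pics/crop1.png

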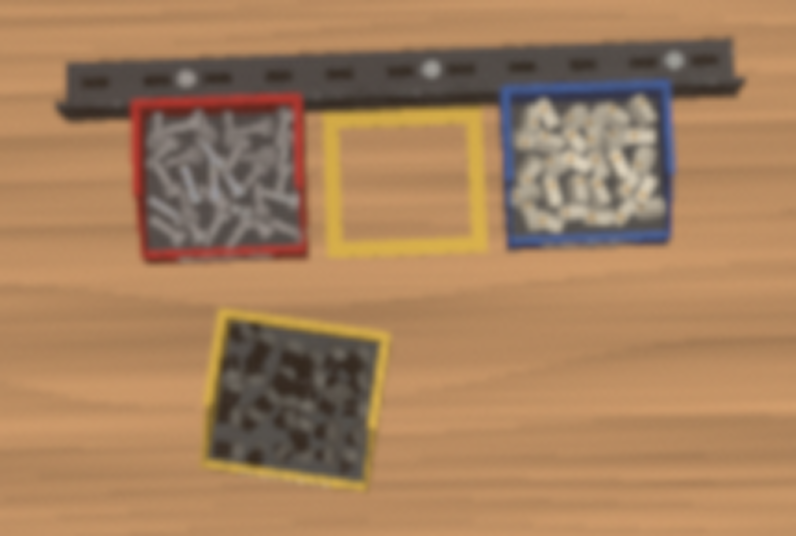

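The crop (scale 3.7, origin (165,140)) shows the yellow bin's back rim at (223,310)–(390,333) and its front rim at (207,467)–(368,489). The tape corners are (322,111), (482,107), (488,251) and (328,257).

```bash
cat >> h.py <<'E'
def ray(c,u,v,z):
    K=c['K'];E=c['extrinsics'];d=E[:3,:3]@np.array([(u-K[0,2])/K[0,0],-(v-K[1,2])/K[1,1],-1]);o=E[:3,3]
    return (o+d*(z-o[2])/d[2])[:2]
def binfit(pts):  # BL,BR,FR,FL world -> centre, yaw (LSQ, model corners)
    from scipy.spatial.transform import Rotation as R
    m=np.array([[48,52],[48,-52],[-48,-52],[-48,52]])/1e3;p=np.array(pts);c=p.mean(0)
    q=p-c;a=np.arctan2((m[:,0]*q[:,1]-m[:,1]*q[:,0]).sum(),(m*q).sum())
    Rm=np.array([[np.cos(a),-np.sin(a)],[np.sin(a),np.cos(a)]])
    return c,np.rad2deg(a),((p-c)@Rm-m)*1000
E
python3 - <<'E'
from h import *
c=np.load('top1.npz')
D=dict(yel=([(223,310),(390,333),(368,489),(207,467)],.054,.028),place=([(322,111),(482,107),(488,251),(328,257)],0,0),
red=([(131,99),(303,95),(308,256),(146,261)],.054,.028),blue=([(501,88),(672,81),(671,241),(508,248)],.054,.028))
for n,(p,zb,zf) in D.items():
    pts=[ray(c,(x+.5)/3.7-.5+165,(y+.5)/3.7-.5+140,zb if i<2 else zf) for i,(x,y) in enumerate(p)]
    C,a,r=binfit(pts);print(n,(C*1000).round(1),round(a,2),r.round(1).tolist())
E
```

```text
yel [509.8 109.5] -9.1 [[-0.3, -0.1], [-0.7, 0.4], [0.4, 1.5], [0.6, -1.8]]
place [654.7  40.1] 0.71 [[0.9, 0.8], [-0.2, -0.3], [-0.3, -0.1], [-0.4, -0.4]]
red [650.7 154.8] 0.87 [[2.0, 2.5], [0.4, -1.1], [-1.6, 0.2], [-0.7, -1.6]]
blue [653.7 -75.8] 0.65 [[0.4, 1.4], [1.1, -2.2], [-0.4, 0.7], [-1.2, 0.1]]
```

```bash
cat >> h.py <<'E'
from scipy.spatial.transform import Rotation as Rot
def plan(x,y,z,yawy,pose=None):
    """yawy: world heading (deg) of tool y, tool down. prints shift/turn numbers in move units"""
    s=robot.state();p,R=(s['tool_pos'],Rot.from_rotvec(s['eef_rot']))
    if pose is not None: p,R=np.array(pose[:3]),Rd(pose[3])
    d=R.inv().apply(np.array([x,y,z])-p)/.12; r=(R.inv()*Rd(yawy)).as_rotvec()
    print('shift',d.round(3),'turn',(np.rad2deg(r)/120).round(3),'deg',np.rad2deg(r).round(1))
def Rd(a):
    a=np.deg2rad(a);ty=np.array([np.cos(a),np.sin(a),0]);tz=np.array([0,0,-1.]);return Rot.from_matrix(np.stack([np.cross(ty,tz),ty,tz],1))
def st():
    s=robot.state();R=Rot.from_rotvec(s['eef_rot']).as_matrix()
    print('t',round(float(s['t']),2),'tcp',s['tool_pos'].round(4),'ty heading',round(np.rad2deg(np.arctan2(R[1,1],R[0,1])),2),'tz',R[:,2].round(3),'F',s['wrist_force'].round(1),'q',s['joints'].round(2),'op',round(float(s['opening']),2))
E
python3 -c "
from h import *
st()
for a in (0.7,-179.3): plan(.51,.2,.2,a)
for a in (90.7,-89.3): plan(.51,.2,.2,a)"
```

```text
t 0.1 tcp [ 0.3011 -0.6587  0.2302] ty heading -65.43 tz [-0.001  0.002 -1.   ] F [-0.6 -0.9  0.1] q [ 1.05  0.59  0.05  1.61 -0.03  0.94 -0.03] op 1.0
shift [ 4.559 -5.783  0.263] turn [-0.001 -0.001 -0.551] deg [ -0.1  -0.1 -66.1]
shift [ 4.559 -5.783  0.263] turn [-0.001  0.001  0.949] deg [-1.000e-01  1.000e-01  1.139e+02]
shift [ 4.559 -5.783  0.263] turn [-0.000e+00 -1.000e-03 -1.301e+00] deg [  -0.    -0.2 -156.1]
shift [ 4.559 -5.783  0.263] turn [-0.001  0.     0.199] deg [-0.1  0.  23.9]
```

Emit:
apply_moves(
  motion=[
    [0.19,-0.2,0,0,0,-0.055,-1],
    [0.38,-0.4,0,0,0,-0.11,-1],
    [0.57,-0.6,0,0,0,-0.165,-1],
    [0.76,-0.8,0,0,0,-0.22,-1],
    [0.95,-1,0,0,0,-0.275,-1],
  ],
)

```text
t: 0.52
tool_pos: [0.3552, -0.501, 0.2309]
eef_rot: [-2.748, -1.52, 0.0]
wrist_force: [0.4, 0.7, 0.3]
opening: 0.995
finger_force: 0.0
```

Emit:
apply_moves(
  motion=[
    [0.2,-0.12,0,0,0,-0.055,-1],
    [0.4,-0.24,0,0,0,-0.11,-1],
    [0.6,-0.36,0,0,0,-0.165,-1],
    [0.8,-0.48,0,0,0,-0.22,-1],
    [1,-0.6,0,0,0,-0.276,-1],
  ],
)

```text
t: 0.93
tool_pos: [0.3584, -0.3614, 0.231]
eef_rot: [-2.201, -2.241, 0.0]
wrist_force: [1.2, -0.1, -0.1]
opening: 1.002
finger_force: 0.0
```

Emit:
apply_moves(
  motion=[
    [0.25,0.1,0,0,0,0,-1],
    [0.5,0.2,0,0,0,0,-1],
    [0.75,0.3,0,0,0,0,-1],
    [1,0.4,0,0,0,0,-1],
  ],
)

```text
t: 1.27
tool_pos: [0.4052, -0.2409, 0.2312]
eef_rot: [-2.209, -2.234, 0.0]
wrist_force: [0.7, -0.3, 0.1]
opening: 0.997
finger_force: 0.0
```

Emit:
apply_moves(
  motion=[
    [0.25,0.1,0,0,0,0,-1],
    [0.5,0.2,0,0,0,0,-1],
    [0.75,0.3,0,0,0,0,-1],
    [1,0.4,0,0,0,0,-1],
  ],
)

```text
t: 1.6
tool_pos: [0.4519, -0.1203, 0.2312]
eef_rot: [-2.208, -2.234, 0.001]
wrist_force: [1.5, -0.2, 0.2]
opening: 1.002
finger_force: 0.0
```

Emit:
apply_moves(
  motion=[
    [0.25,0.1,0,0,0,0,-1],
    [0.5,0.2,0,0,0,0,-1],
    [0.75,0.3,0,0,0,0,-1],
    [1,0.4,0,0,0,0,-1],
  ],
)

```text
t: 1.93
tool_pos: [0.4985, 0.0001, 0.2311]
eef_rot: [-2.208, -2.235, 0.001]
wrist_force: [0.3, 0.2, 0.1]
opening: 1.0
finger_force: 0.0
```

Emit:
apply_moves(
  motion=[
    [0.25,0,0,0,0,0,-0.3],
    [0.5,0,0,0,0,0,-0.3],
    [0.75,0,0,0,0,0,-0.3],
    [1,0,0,0,0,0,-0.3],
    [1,0,0,0,0,0,-0.3],
  ],
)

```text
t: 2.35
tool_pos: [0.4967, 0.1264, 0.2318]
eef_rot: [-2.196, -2.243, -0.007]
wrist_force: [-0.2, 0.7, -0.3]
opening: 0.651
finger_force: 0.0
```

```bash
python3 -c "
from h import *
st();plan(.51,.2,.2,0.7)"
```

```text
t 2.35 tcp [0.4967 0.1264 0.2318] ty heading 1.24 tz [ 0.001  0.005 -1.   ] F [-0.2  0.7 -0.3] q [ 0.02  0.35 -0.45  2.07  0.21  0.76 -0.54] op 0.65
shift [0.609 0.124 0.268] turn [ 0.001 -0.002  0.004] deg [ 0.1 -0.3  0.5]
```

Emit:
apply_moves(
  motion=[
    [0.2,0.04,0.2,0,0,0,-0.3],
    [0.45,0.1,0.45,0,0,0,-0.3],
    [0.65,0.15,0.7,0,0,0,-0.3],
    [0.65,0.15,0.95,0,0,0,-0.3],
  ],
)

```text
t: 2.68
tool_pos: [0.5159, 0.204, 0.1168]
eef_rot: [-2.2, -2.24, -0.012]
wrist_force: [0.5, 1.1, 0.1]
opening: 0.651
finger_force: 0.0
```

Emit:
apply_moves(
  motion=[
    [0,0,0.3,0,0,0,-0.3],
    [0,0,0.6,0,0,0,-0.3],
    [0,0,0.9,0,0,0,-0.3],
    [0,0,0.9,0,0,0,-0.3],
    [0,0,0.9,0,0,0,-0.3],
  ],
)

```text
t: 3.1
tool_pos: [0.5125, 0.196, 0.0078]
eef_rot: [-2.207, -2.234, 0.008]
wrist_force: [-0.4, 0.8, -0.6]
opening: 0.644
finger_force: 0.0
```

```bash
python3 -c "
from h import *
st();plan(.512,.11,.008,0.7)
cap('side','side2.png')"
```

```text
t 3.1 tcp [0.5125 0.196  0.0078] ty heading 0.7 tz [-0.004 -0.003 -1.   ] F [-0.4  0.8 -0.6] q [-0.28  0.73 -0.23  2.11  0.46  0.35 -0.88] op 0.64
shift [-0.717 -0.013 -0.   ] turn [-0.002  0.001  0.   ] deg [-0.3  0.1  0. ]
```

View pics/side2.png

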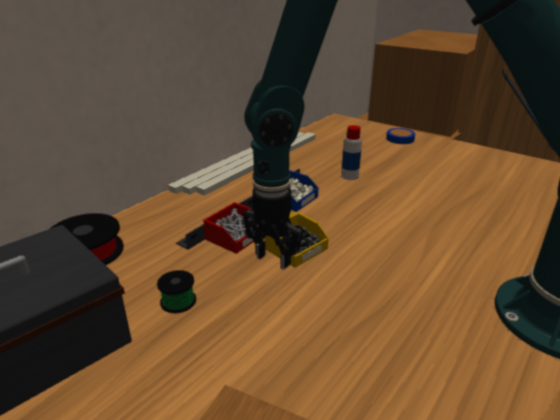

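The side view shows the fingers straddling low by the left side of the yellow bin at (285,240), with the spool at (177,290) clear. Next I push sideways.

Emit:
apply_moves(
  motion=[
    [-0.06,0,0,0,0,0,-0.3],
    [-0.12,0,0,0,0,0,-0.3],
    [-0.17,0,0,0,0,0,-0.3],
    [-0.22,0,0,0,0,0,-0.3],
    [-0.27,0,0,0,0,0,-0.3],
  ],
)

```text
t: 3.57
tool_pos: [0.5152, 0.1655, 0.0108]
eef_rot: [-2.208, -2.235, -0.006]
wrist_force: [-0.6, 3.4, 1.5]
opening: 0.645
finger_force: 1.9
```

Emit:
apply_moves(
  motion=[
    [-0.05,0,0,0,0,0,-0.3],
    [-0.1,0,0,0,0,0,-0.3],
    [-0.15,0,0,0,0,0,-0.3],
    [-0.2,0,0,0,0,0,-0.3],
    [-0.25,0,0,0,0,0,-0.3],
  ],
)

```text
t: 3.98
tool_pos: [0.5154, 0.1343, 0.0093]
eef_rot: [2.207, 2.235, 0.002]
wrist_force: [1.0, 4.3, 2.7]
opening: 0.65
finger_force: 0.9
```

Emit:
apply_moves(
  motion=[
    [-0.04,0,0,0,0,0,-0.3],
    [-0.08,0,0,0,0,0,-0.3],
    [-0.12,0,0,0,0,0,-0.3],
    [-0.15,0,0,0,0,0,-0.3],
    [-0.15,0,0,0,0,0,-0.3],
  ],
)

```text
t: 4.4
tool_pos: [0.5148, 0.1148, 0.0091]
eef_rot: [2.209, 2.233, -0.003]
wrist_force: [1.6, 1.6, 0.1]
opening: 0.651
finger_force: 0.1
```

```bash
python3 -c "
from h import *
st()
c=cap('top');np.savez('top2.npz',**c)
cv2.imwrite('pics/crop2.png',cv2.resize(c['frame'][140:285,165:380],None,fx=3.7,fy=3.7,interpolation=cv2.INTER_CUBIC))"
```

```text
t 4.4 tcp [0.5148 0.1148 0.0091] ty heading 0.61 tz [-0.001 -0.002 -1.   ] F [1.6 1.6 0.1] q [-0.14  0.72 -0.23  2.16  0.51  0.31 -0.79] op 0.65
```

View pics/crop2.png

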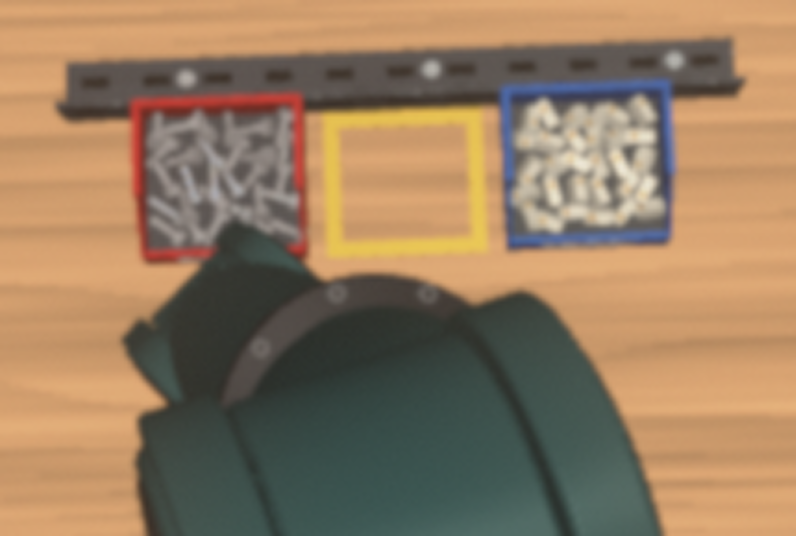

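The arm hides the bin in this view. I'll finish the side push, then back off, rise and look again.

Emit:
apply_moves(
  motion=[
    [-0.04,0,0,0,0,0,-0.3],
    [-0.08,0,0,0,0,0,-0.3],
    [-0.11,0,0,0,0,0,-0.3],
    [-0.11,0,0,0,0,0,-0.3],
  ],
)

```text
t: 4.78
tool_pos: [0.5147, 0.1014, 0.0091]
eef_rot: [2.21, 2.233, -0.004]
wrist_force: [-0.1, -0.5, -0.2]
opening: 0.655
finger_force: 0.0
```

Emit:
apply_moves(
  motion=[
    [0.2,0,0,0,0,0,-0.3],
    [0.25,0,-0.3,0,0,0,-0.3],
    [0.5,0,-0.6,0,0,0,-0.3],
    [0.8,0,-0.8,0,0,0,-0.3],
    [1,0,-1,0,0,0,-0.3],
  ],
)

```text
t: 5.2
tool_pos: [0.513, 0.2227, 0.1301]
eef_rot: [2.21, 2.232, -0.005]
wrist_force: [1.6, 0.8, -0.3]
opening: 0.648
finger_force: 0.0
```

Emit:
apply_moves(
  motion=[
    [0.25,-0.1,0,0,0,0,-0.3],
    [0.5,-0.1,0,0,0,0,-0.3],
    [0.75,-0.1,0,0,0,0,-0.3],
    [0.9,-0.1,0,0,0,0,-0.3],
  ],
)

```text
t: 5.53
tool_pos: [0.4997, 0.3338, 0.1297]
eef_rot: [-2.205, -2.237, -0.001]
wrist_force: [-0.5, 0.9, 0.4]
opening: 0.649
finger_force: 0.0
```

```bash
python3 -c "
from h import *
st()
c=cap('top');np.savez('top2.npz',**c)
cv2.imwrite('pics/crop3.png',cv2.resize(c['frame'][140:285,165:380],None,fx=3.7,fy=3.7,interpolation=cv2.INTER_CUBIC))"
```

```text
t 5.53 tcp [0.4997 0.3338 0.1297] ty heading 0.81 tz [ 0.     0.001 -1.   ] F [-0.5  0.9  0.4] q [-0.4   0.59 -0.38  1.96  0.34  0.65 -0.98] op 0.65
```

View pics/crop3.png

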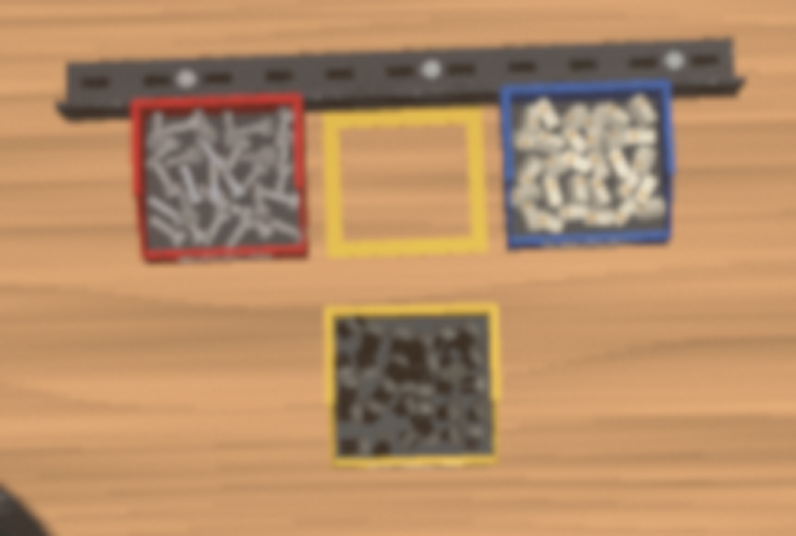

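The bin is now nearly square to the row and in line with the place: back corners (326,308) and (499,305), front corners (496,461) and (334,466).

```bash
python3 -c "
from h import *
c=np.load('top2.npz')
p=[(326,308),(499,305),(496,461),(334,466)]
C,a,r=binfit([ray(c,(x+.5)/3.7-.5+165,(y+.5)/3.7-.5+140,.054 if i<2 else .028) for i,(x,y) in enumerate(p)]);print((C*1000).round(1),a,r.round(1).tolist())
plan(.43,.039,.13,-89.3);plan(.43,.039,.13,90.7)"
```

```text
[517.1  37.3] -0.27974412335090987 [[-0.6, 1.0], [-0.8, -1.4], [1.2, 2.0], [0.2, -1.6]]
shift [-2.48  -0.623 -0.013] turn [-0.001 -0.002  0.753] deg [-0.2 -0.3 90.3]
shift [-2.48  -0.623 -0.013] turn [ 0.002 -0.001 -0.747] deg [  0.3  -0.2 -89.7]
```

Emit:
apply_moves(
  motion=[
    [-0.16,0,0,0,0,0.05,-0.3],
    [-0.32,0,0,0,0,0.1,-0.3],
    [-0.48,0,0,0,0,0.15,-0.3],
    [-0.64,0,0,0,0,0.2,-0.3],
    [-0.8,0,0,0,0,0.251,-0.3],
  ],
)

```text
t: 6.0
tool_pos: [0.501, 0.2321, 0.1289]
eef_rot: [2.717, 1.574, -0.005]
wrist_force: [0.6, 0.2, 0.7]
opening: 0.649
finger_force: 0.0
```

Emit:
apply_moves(
  motion=[
    [-0.17,0.03,0,0,0,0.05,-0.3],
    [-0.35,0.06,0,0,0,0.1,-0.3],
    [-0.52,0.09,0,0,0,0.15,-0.3],
    [-0.7,0.12,0,0,0,0.2,-0.3],
    [-0.87,0.15,0,0,0,0.251,-0.3],
  ],
)

```text
t: 6.42
tool_pos: [0.4646, 0.1324, 0.1291]
eef_rot: [3.033, 0.814, -0.004]
wrist_force: [-0.3, 1.6, 0.6]
opening: 0.65
finger_force: 0.0
```

Emit:
apply_moves(
  motion=[
    [-0.13,0.12,0,0,0,0.05,-0.3],
    [-0.26,0.24,0,0,0,0.1,-0.3],
    [-0.38,0.35,0,0,0,0.15,-0.3],
    [-0.51,0.47,0,0,0,0.2,-0.3],
    [-0.64,0.58,0,0,0,0.25,-0.3],
  ],
)

```text
t: 6.83
tool_pos: [0.4337, 0.034, 0.1293]
eef_rot: [3.14, 0.001, -0.003]
wrist_force: [1.2, 0.1, 0.9]
opening: 0.651
finger_force: 0.0
```

Emit:
apply_moves(
  motion=[
    [0,0,0,0,0,0,-0.3],
    [0,0,0,0,0,0,-0.3],
  ],
)

```text
t: 7.0
tool_pos: [0.4337, 0.0344, 0.1292]
eef_rot: [3.14, 0.008, -0.003]
wrist_force: [0.6, 0.0, 0.1]
opening: 0.649
finger_force: 0.0
```

```bash
python3 -c "
from h import *
st();plan(.435,.039,.009,-89.3)"
```

```text
t 7.0 tcp [0.4337 0.0344 0.1292] ty heading -89.7 tz [-0.002 -0.001 -1.   ] F [0.6 0.  0.1] q [-0.21  0.42  0.04  2.33 -0.03  0.4  -1.71] op 0.65
shift [ 0.013 -0.039  1.002] turn [ 0.001  0.001 -0.003] deg [ 0.1  0.1 -0.4]
```

Emit:
apply_moves(
  motion=[
    [0,-0.03,0.25,0,0,-0.003,-0.3],
    [0,-0.03,0.5,0,0,-0.003,-0.3],
    [0,-0.03,0.75,0,0,-0.003,-0.3],
    [0,-0.03,1,0,0,-0.003,-0.3],
    [0,-0.03,1,0,0,-0.003,-0.3],
  ],
)

```text
t: 7.42
tool_pos: [0.4329, 0.0409, 0.0048]
eef_rot: [3.141, 0.027, -0.013]
wrist_force: [-0.6, 0.2, 0.6]
opening: 0.651
finger_force: 0.0
```

```bash
python3 -c "
from h import *
st();plan(.594,.0395,.009,-89.3)"
```

```text
t 7.42 tcp [0.4329 0.0409 0.0048] ty heading -89.03 tz [-0.009 -0.001 -1.   ] F [-0.6  0.2  0.6] q [-0.2   0.69  0.    2.37 -0.04  0.09 -1.71] op 0.65
shift [ 1.342  0.034 -0.046] turn [0.    0.004 0.002] deg [0.  0.5 0.3]
```

Emit:
apply_moves(
  motion=[
    [0.05,0,-0.03,0,0,0.002,-0.3],
    [0.1,0,-0.03,0,0,0.002,-0.3],
    [0.15,0,-0.03,0,0,0.002,-0.3],
    [0.2,0.01,-0.03,0,0,0.002,-0.3],
    [0.25,0.01,-0.03,0,0,0.002,-0.3],
  ],
)

```text
t: 7.83
tool_pos: [0.4639, 0.0392, 0.0145]
eef_rot: [3.141, 0.016, -0.004]
wrist_force: [-6.5, 1.1, 5.3]
opening: 0.655
finger_force: 2.8
```

Emit:
apply_moves(
  motion=[
    [0.06,0,0,0,0,0,-0.3],
    [0.12,0,0,0,0,0,-0.3],
    [0.18,0,0,0,0,0,-0.3],
    [0.24,0,0,0,0,0,-0.3],
    [0.3,0,0,0,0,0,-0.3],
  ],
)

```text
t: 8.25
tool_pos: [0.4979, 0.0392, 0.0137]
eef_rot: [3.141, 0.015, -0.01]
wrist_force: [-4.0, -0.6, 3.9]
opening: 0.65
finger_force: 2.7
```

Emit:
apply_moves(
  motion=[
    [0.06,0,0,0,0,0,-0.3],
    [0.12,0,0,0,0,0,-0.3],
    [0.17,0,0,0,0,0,-0.3],
    [0.21,0,0,0,0,0,-0.3],
    [0.25,0,0,0,0,0,-0.3],
  ],
)

```text
t: 8.67
tool_pos: [0.5296, 0.0397, 0.0134]
eef_rot: [3.141, 0.015, -0.005]
wrist_force: [-5.0, 0.4, 4.4]
opening: 0.65
finger_force: 2.8
```

```bash
python3 -c "
from h import *
st();plan(.594,.0395,.009,-89.3)
c=cap('top');np.savez('top3.npz',**c)
cv2.imwrite('pics/crop4.png',cv2.resize(c['frame'][140:285,165:380],None,fx=3.7,fy=3.7,interpolation=cv2.INTER_CUBIC))"
```

```text
t 8.67 tcp [0.5296 0.0397 0.0134] ty heading -89.44 tz [-0.003 -0.    -1.   ] F [-5.   0.4  4.4] q [-0.17  0.71  0.01  2.16 -0.03  0.28 -1.69] op 0.65
shift [0.537 0.007 0.035] turn [ 0.     0.001 -0.001] deg [ 0.   0.2 -0.1]
```

View pics/crop4.png

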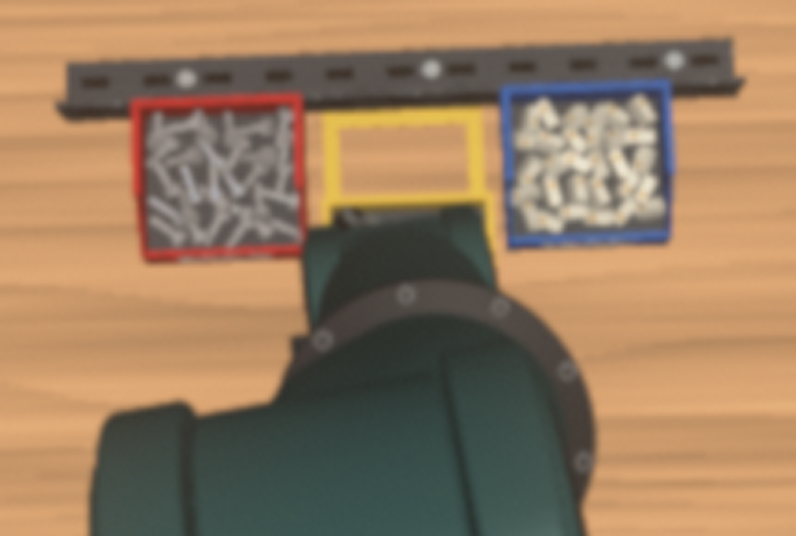

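The bin is entering centrally between red and blue: its back rim runs about (325,207)–(490,200), with gaps of about 20 px each side. I'll continue forward and slow down at the stop.

Emit:
apply_moves(
  motion=[
    [0.05,0,0,0,0,0,-0.3],
    [0.1,0,0,0,0,0,-0.3],
    [0.15,0,0,0,0,0,-0.3],
    [0.2,0,0,0,0,0,-0.3],
    [0.25,0,0,0,0,0,-0.3],
  ],
)

```text
t: 9.13
tool_pos: [0.5602, 0.0402, 0.0131]
eef_rot: [3.141, 0.016, -0.004]
wrist_force: [-5.4, -0.0, 3.3]
opening: 0.651
finger_force: 2.7
```

Emit:
apply_moves(
  motion=[
    [0.04,0,0,0,0,0,-0.3],
    [0.08,0,0,0,0,0,-0.3],
    [0.12,0,0,0,0,0,-0.3],
    [0.15,0,0,0,0,0,-0.3],
    [0.18,0,0,0,0,0,-0.3],
  ],
)

```text
t: 9.55
tool_pos: [0.5826, 0.0405, 0.0129]
eef_rot: [3.141, 0.016, -0.001]
wrist_force: [-5.9, -0.5, 4.6]
opening: 0.649
finger_force: 2.7
```

Emit:
apply_moves(
  motion=[
    [0.015,0,0,0,0,0,-0.3],
    [0.03,0,0,0,0,0,-0.3],
    [0.045,0,0,0,0,0,-0.3],
    [0.06,0,0,0,0,0,-0.3],
    [0.06,0,0,0,0,0,-0.3],
  ],
)

```text
t: 9.97
tool_pos: [0.5904, 0.0406, 0.0129]
eef_rot: [-3.141, -0.016, -0.002]
wrist_force: [-2.9, -0.1, 1.0]
opening: 0.644
finger_force: 1.5
```

```bash
python3 -c "
from h import *
st()"
```

```text
t 9.97 tcp [0.5904 0.0406 0.0129] ty heading -89.43 tz [ 0.001  0.    -1.   ] F [-2.9 -0.1  1. ] q [-0.16  0.74  0.01  2.03 -0.03  0.37 -1.68] op 0.64
```

Now I creep in until the force rises.

Emit:
apply_moves(
  motion=[
    [0.01,0,0,0,0,0,-0.3],
    [0.02,0,0,0,0,0,-0.3],
    [0.03,0,0,0,0,0,-0.3],
    [0.03,0,0,0,0,0,-0.3],
  ],
)

```text
t: 10.3
tool_pos: [0.5938, 0.0407, 0.0129]
eef_rot: [-3.141, -0.016, -0.001]
wrist_force: [-2.9, 0.6, 0.7]
opening: 0.647
finger_force: 1.6
```

Emit:
apply_moves(
  motion=[
    [0.01,0,0,0,0,0,-0.3],
    [0.02,0,0,0,0,0,-0.3],
    [0.02,0,0,0,0,0,-0.3],
  ],
)

```text
t: 10.55
tool_pos: [0.5962, 0.0407, 0.0129]
eef_rot: [-3.142, -0.016, -0.001]
wrist_force: [-4.2, 0.0, 0.4]
opening: 0.647
finger_force: 1.6
```

Emit:
apply_moves(
  motion=[
    [0.01,0,0,0,0,0,-0.3],
    [0.02,0,0,0,0,0,-0.3],
    [0.02,0,0,0,0,0,-0.3],
  ],
)

```text
t: 10.8
tool_pos: [0.5964, 0.0407, 0.0128]
eef_rot: [3.141, 0.016, -0.006]
wrist_force: [-6.7, 0.0, 5.0]
opening: 0.648
finger_force: 3.3
```

Emit:
apply_moves(
  motion=[
    [0.01,0,0,0,0,0,-0.3],
    [0.02,0,0,0,0,0,-0.3],
    [0.03,0,0,0,0,0,-0.3],
    [0.03,0,0,0,0,0,-0.3],
  ],
)

```text
t: 11.13
tool_pos: [0.5964, 0.0406, 0.0124]
eef_rot: [3.141, 0.016, -0.017]
wrist_force: [-11.3, 1.0, 8.2]
opening: 0.647
finger_force: 5.6
```

Force climbs with no further travel, so the bin is against the stop. I'll press slightly more to seat it flat, then back off gently and clear the view.

Emit:
apply_moves(
  motion=[
    [0.02,0,0,0,0,0,-0.3],
    [0.04,0,0,0,0,0,-0.3],
    [0.04,0,0,0,0,0,-0.3],
    [0.02,0,0,0,0,0,-0.3],
    [0,0,0,0,0,0,-0.3],
  ],
)

```text
t: 11.55
tool_pos: [0.5964, 0.0404, 0.0119]
eef_rot: [3.141, 0.017, -0.016]
wrist_force: [-7.1, -0.9, -1.4]
opening: 0.652
finger_force: 3.3
```

Emit:
apply_moves(
  motion=[
    [-0.05,0,0,0,0,0,-0.3],
    [-0.1,0,0,0,0,0,-0.3],
    [-0.3,0,0,0,0,0,-0.3],
    [-0.5,0,-0.2,0,0,0,-0.3],
    [-0.75,0,-0.4,0,0,0,-0.3],
  ],
)

```text
t: 11.97
tool_pos: [0.5147, 0.0402, 0.0609]
eef_rot: [-3.141, -0.015, -0.008]
wrist_force: [0.7, -0.3, 1.2]
opening: 0.653
finger_force: 0.0
```

Emit:
apply_moves(
  motion=[
    [-0.1,0.1,-0.25,0,0,0,-0.3],
    [-0.1,0.4,-0.5,0,0,0,-0.3],
    [-0.1,0.6,-0.75,0,0,0,-0.3],
    [-0.1,0.9,-0.75,0,0,0,-0.3],
    [-0.1,1,-0.75,0,0,0,-0.3],
  ],
)

```text
t: 12.38
tool_pos: [0.5052, -0.0866, 0.1543]
eef_rot: [3.137, 0.005, 0.018]
wrist_force: [-0.1, -0.4, 0.6]
opening: 0.649
finger_force: 0.0
```

Emit:
apply_moves(
  motion=[
    [0,0.3,0,0,0,0,-0.3],
    [0,0.6,0,0,0,0,-0.3],
    [0,0.9,0,0,0,0,-0.3],
    [0,1,0,0,0,0,-0.3],
  ],
)

```text
t: 12.72
tool_pos: [0.5039, -0.2078, 0.1516]
eef_rot: [3.136, 0.004, 0.009]
wrist_force: [-0.4, -1.6, 0.0]
opening: 0.65
finger_force: 0.0
```

```bash
python3 -c "
from h import *
st()
c=cap('top');np.savez('top4.npz',**c)
cv2.imwrite('pics/crop5.png',cv2.resize(c['frame'][140:230,185:365],None,fx=4.4,fy=4.4,interpolation=cv2.INTER_CUBIC))
cap('side','side3.png')"
```

```text
t 12.72 tcp [ 0.5039 -0.2078  0.1516] ty heading -89.87 tz [ 0.006 -0.005 -1.   ] F [-0.4 -1.6  0. ] q [ 0.3   0.48  0.01  2.08 -0.    0.57 -1.26] op 0.65
```

View pics/crop5.png

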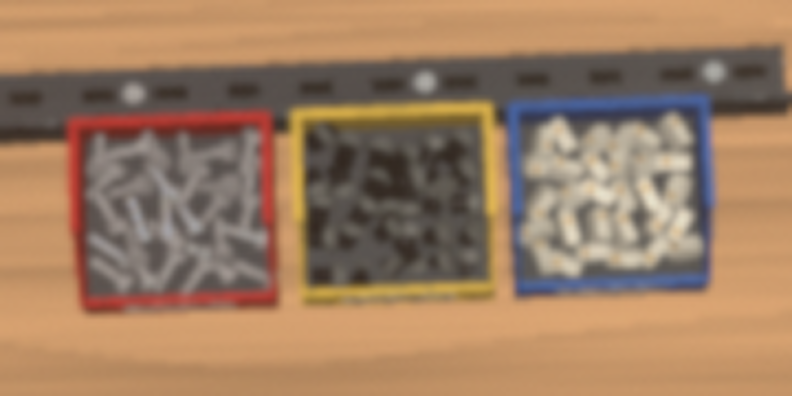

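View pics/side3.png

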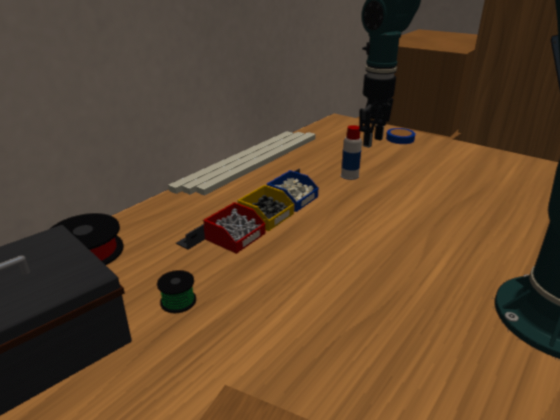

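The yellow bin stands between red and blue: its back rim, (292,109)–(494,102), lies on the same line as theirs, with about equal gaps on both sides. The spool (177,290) and the can (352,152) have not moved, and the arm is clear.

```bash
python3 -c "
from h import *
print(robot.close_job())"
```

```text
the job is handed in; nothing more can be done
None
```

The yellow bin is in its taped place with its back against the back stop, the gaps to the red and blue bins are about equal, nothing else was moved, and the job was handed in at about 13 s.

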